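# Turn over a stop peg on the 45 degree rest and run it into the ring gauge

### The arm

A 6-joint arm with a two-finger parallel gripper is mounted at the origin on a cart in front of the work surface, level with it; the furniture and walls round the work are solid. World frame = base frame: x ahead of the robot, y to its left, z up, the work surface at z = 0. Lengths are in m, angles in degrees, forces in N, time in s.
With the tool pointing down it reaches from about 0.375 to 0.9 m from the base axis. Payload 3.1 kg.
Tool frame: the origin (TCP) lies on the centre line of the jaws, within the pads' length; the fingertips stand 17 mm ahead of it and the grasp point (between the pads) lies 2 mm behind it; z points along the fingers, y is the line along which they close (so a half turn about z gives the same grasp; the last joint's range is limited). The gripper opens to 87 mm and grips with 3 to 60 N. Pads are 19 mm wide; open, the fingers measure 117 mm over their backs; the gripper's body (75 mm by 190 mm) begins 51 mm behind the grasp point.
Start: joints at [57.668, 30.224, 82.088, -0, 67.689, -10.227], TCP at [0.235, 0.579, 0.24] pointing down, gripper open.
Joint ranges: [-176.69, 176.69], [-43.24, 126.21], [12.49, 139.97], [-82, 262], [0, 151.66], [-163.58, 163.58]. Speed limits (degrees/s): [159.86, 159.86, 180, 180, 180, 180].

### API

Orientations are given as a 3x3 rotation matrix whose columns are the frame's x, y, z axes.
In Python, from rig import bot, imaging, finder gives the robot as it stands. The module is installed in compiled form; this text tells all that it offers.
- The arm moves only by the tool play_rows, never from a script. Its argument "motion" is a list that holds one entry, the list of rows, each a list of 6 numbers: the shift along the tool's x, y, z in m, then the turn, a rotation vector about the tool's x, y, z in degrees. In form: [[[dx, dy, dz, wx, wy, wz], ...]]. A call has 1 to 8 rows; each row is the pose to reach, as a shift and turn from the pose commanded when the call began, along the tool's axes at that moment; what a row does not reach only later rows make up. A row lasts 1/12 s, in which the tool goes at most 41.7 mm and 7.16 degrees, less where a joint would pass 70% of its speed; a pose out of reach is approached as far as the arm can. A call with a gripper value outside its range is refused whole. "fingers" is the finger opening in m, from 0 to 0.087, set as the call begins (left out, the last holds). The fingers move at their own pace and stop on an object; the grip force is fixed at half the most. Time passes only in rows, so rows that repeat a pose let the fingers close. It gives the time, the measured TCP pose, the force, the opening and the grip force at its end, in the units of the state.
- bot.read_state(): the state, without advancing time (a new reading comes with each control period).
- imaging.capture(name): name is "scene" or "top" or "wrist"; returns a dict with "frame" (400x640x3 uint8, red, green, blue), "camera_matrix" (3x3 intrinsics, pixels), "R" (3x3) and "t" (3): a world point X has camera coordinates R X + t. Camera axes: x right, y down, z forward; pixel columns grow to the right and rows downward; lengths in m; the calibration is good to about 2 mm. A picture is of the moment at which its call begins. There is no depth.
- bot.hand_in(): hands the job in; it is judged then, once.
Trained networks look in the newest picture that a camera, given by its name, has taken for a name from the list of things; names that differ only in an ending like _2 or _b are one class to them, and where a whole thing is asked for, a point or a joint stands for the part that bears it (a point fixed in the world has none). Each returns a list of dicts, best first, with "confidence" (0 to 1); they miss things now and then, are a little off and sometimes report something else, mostly with a low value. They report only what shows in the picture. A call takes as long as a camera call. They do not tell look-alikes from the thing itself.
- finder.recognise(camera, name): "at" ([x, y, z] in m, in world coordinates, good to about 4 mm: the middle of the surface that is visible of it).
- finder.outline_of(camera, name): "pixels" (400x640 bool, what is visible of it).
The state is a dict: "time_s": time; "joint_positions": joint angles; "qvel": joint speeds; "tau": joint torques, N m; "position": TCP position; "tcp_rot": TCP orientation; "force": force on the tool from outside, world axes, zero at the start; "moment": the same for the moment, N m; "opening": opening from 0.0 (shut) to 1.0 (fully open); "grasp_force": force on a finger pad.
Only numpy, scipy, OpenCV 4.12 (cv2) and the standard library are available. Lean on these libraries where they do the work, as an engineer would, in place of code of your own. Each camera call takes 0.05 s, during which the arm holds its last target. There are 200 camera calls.

### The job

Size the white taped steel peg on the ring gauge. Pick the standing peg up from above by its upper end, lay it narrow end down in the trough of the slanting rest, down on the stop, and let go of it there; then take it again from the side, and slide it narrow end first through the rings of the gauge until the last, small ring gently stops it, and leave it lying there. Do not drop the peg on the bench or ram it into the gauge, and leave the tape roll, the oil bottle and the screwdriver where they are.

Things in the scene. Friction and masses are not known exactly. Their poses are not given: they have to be found in the camera images.
- peg: Round steel peg wrapped in white tape, 113 mm long, about 0.1 kg, standing on its narrow end at the start. From the narrow end: 26 mm with diameter 13.4 mm, then 87 mm with diameter 16.2 mm. Origin: centre of the narrow end's face. z axis: along the peg from the narrow to the thick end. Centre of mass 60 mm from the narrow end.
- rest_stop (a point): On the slanting rest: where the centre of the peg's narrow end face lies when the peg is in the V trough against the stop at its lower end; 40 mm above the bench. Axes are the rest's: z up, the trough climbs at 45 degrees towards +y (a parked peg's z axis is (0, 0.707, 0.707) here). A peg laid in stays put: it hardly slides down by itself.
- vee_rest: Fixed dark steel rest, 64 x 110 mm, about 92 mm high. Origin: centre of the underside; same axes as rest_stop. The V walls run 8 to 72 mm along the peg from the stop, about 33 mm wide over both, tops 2 mm above the peg's axis; the stop rises 9 mm above the axis. Past 73 mm nothing is under or beside the peg: its upper 40 mm can be gripped from the end or at right angles.
- gauge_stop (a point): On the ring gauge: centre of the face of the last ring, which stops the peg, on the axis shared by all rings, 65 mm above the bench. Axes: z up, +y along the rings' axis out of the mouth; the peg goes in along -y with its z axis along +y. A peg fully home has its origin at this point within a few mm and stands 39 mm out of the mouth.
- ring_gauge: Fixed gauge: four aluminium plates 44 mm wide, 6 mm thick, 88 mm high, in a row on a dark base 60 x 104 mm. Origin: centre of the underside; axes as gauge_stop. Measured along +y from gauge_stop the rings lie at 68-74 mm (the mouth, bore 24 mm), 48-54 mm (bore 21.5), 28-34 mm (bore 19); the last (bore 8) lies behind that point. Open between the plates.
- tape_roll: Bystander: roll of masking tape lying flat, 78 mm across, 19 mm high. Origin: centre of the underside.
- oil_bottle: Bystander: small white dropper bottle with a pointed cap, 28 mm across, 67 mm high, standing. Origin: centre of the underside.
- screwdriver: Bystander: screwdriver lying down, 170 mm long, handle 22 mm thick. Origin: centre of the underside.
Things that resemble listed ones, but are neither listed nor needed, are in the scene too. Several things look just like the peg: the one meant starts nearest to the robot's base.

How it is judged:
By the outcome, as a careful person would: the job done as asked, in the order asked, and still so for the second after the job is handed in, with the robot touching nothing.
It also fails if it takes over 61 s, if anything falls off the work surface, if the arm or the gripper's body presses on something with over 40 N, if the wrist force passes 120 N, or if a joint passes its speed limit or range.

## Working session

There is one attempt and no reset: what is moved stays moved. The work goes in short steps, Python scripts to look and compute and a tool call to move; the robot and the scene stay as the last step left them, time stands still between calls to the robot, and variables do not carry over. Pictures are saved under pics/ and viewed, at most 10 in all, crops included, and the job is handed in when it is done.

Besides the shell and the picture viewer there is one more tool, called after "Call:" in YAML: its name, and indented under it one key for each argument. play_rows: Moves the arm, as the interface text tells. Its arguments: {"type":"object","properties":{"motion":{"type":"array"},"fingers":{"type":"number"}},"required":["motion"]}

```bash
mkdir -p pics
python3 - <<'E'
from rig import bot, imaging, finder
import cv2, numpy as np
ims=[]
for c in ["scene","top"]:
    d=imaging.capture(c); cv2.imwrite(f"pics/{c}0.png",d["frame"][:,:,::-1])
    print(c,d["camera_matrix"].tolist(),d["R"].round(4).tolist(),d["t"].round(4).tolist())
    K,R,t=d["camera_matrix"],d["R"],d["t"]
    for n in ["peg","vee_rest","ring_gauge","rest_stop","gauge_stop","tape_roll","oil_bottle","screwdriver"]:
        try:
            for r in finder.recognise(c,n)[:6]:
                p=np.array(r["at"]);q=K@(R@p+t);print(n,round(r["confidence"],2),p.round(4),(q[:2]/q[2]).round(0))
        except Exception as e: print(n,e)
s=bot.read_state();print(s["time_s"],s["position"],np.array(s["tcp_rot"]).round(3).tolist())
E
```

```text
scene [[508.91626234602336, 0.0, 317.23149903400173], [0.0, 508.91626234602336, 199.05133129143513], [0.0, 0.0, 1.0]] [[-0.4871, -0.8733, -0.0127], [-0.4159, 0.2447, -0.8758], [0.7679, -0.4213, -0.4824]] [0.3359, 0.2802, 1.1123]
peg 0.78 [0.4514 0.4631 0.0577] [198. 263.]
peg 0.6 [0.484  0.4226 0.0577] [210. 252.]
peg 0.54 [0.5317 0.3847 0.0607] [218. 237.]
peg 0.5 [0.4575 0.3428 0.0631] [243. 246.]
vee_rest 0.66 [0.5647 0.167  0.0119] [288. 225.]
ring_gauge 0.79 [ 0.5206 -0.2354  0.0305] [409. 192.]
rest_stop 0.74 [0.5596 0.1723 0.0136] [287. 226.]
gauge_stop 0.68 [ 0.5186 -0.233   0.0345] [409. 192.]
tape_roll 0.51 [0.7076 0.0183 0.0106] [310. 193.]
oil_bottle 0.75 [0.6716 0.2083 0.0271] [259. 208.]
oil_bottle 0.24 [ 0.5178 -0.2322  0.0364] [409. 191.]
screwdriver 0.64 [ 0.6418 -0.1167  0.0147] [356. 190.]
top [[520.6878012301735, 0.0, 318.74900711133006], [0.0, 520.6878012301735, 204.1546822671651], [0.0, 0.0, 1.0]] [[0.0094, -0.9999, -0.0069], [-0.9946, -0.0087, -0.1035], [0.1035, 0.0078, -0.9946]] [0.0737, 0.5762, 1.6002]
vee_rest 0.78 [0.5693 0.1497 0.0102] [296. 207.]
ring_gauge 0.78 [ 0.5296 -0.2666  0.038 ] [430. 220.]
rest_stop 0.71 [0.5743 0.1504 0.0107] [296. 205.]
gauge_stop 0.74 [ 0.5362 -0.266   0.0307] [429. 218.]
tape_roll 0.58 [0.7126 0.0216 0.0203] [337. 162.]
tape_roll 0.27 [0.5713 0.1517 0.01  ] [296. 206.]
oil_bottle 0.53 [0.674  0.1975 0.0414] [281. 172.]
screwdriver 0.52 [ 0.6597 -0.1259  0.0169] [384. 179.]
0.9 [0.23516491 0.57904606 0.23956075] [[-0.926, 0.376, 0.0], [0.376, 0.926, -0.0], [-0.0, -0.0, -1.0]]
```

View pictures.

View pics/scene0.png

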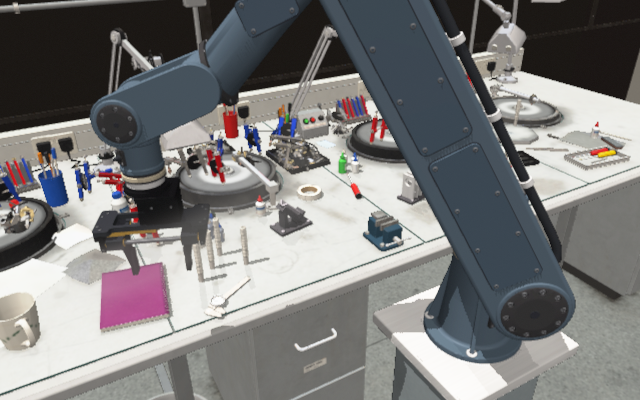

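View pics/top0.png

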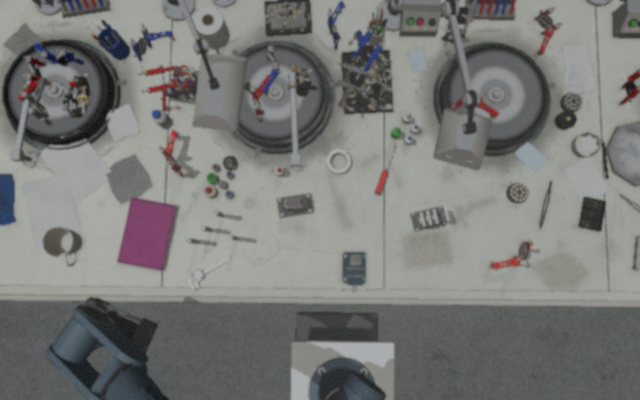

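```bash
cat > h.py <<'E'
from rig import bot, imaging, finder
import cv2, numpy as np
from scipy.spatial.transform import Rotation as Ro
np.set_printoptions(suppress=True,precision=4)
def proj(d,p): q=d["camera_matrix"]@(d["R"]@np.asarray(p)+d["t"]); return q[:2]/q[2]
def ray(d,uv):
    v=d["R"].T@np.linalg.solve(d["camera_matrix"],[uv[0],uv[1],1.]); return -d["R"].T@d["t"], v/np.linalg.norm(v)
def tri(obs):  # [(d,uv),...]
    A=np.zeros((3,3));b=np.zeros(3);rs=[ray(*o) for o in obs]
    for c,v in rs: P=np.eye(3)-np.outer(v,v);A+=P;b+=P@c
    x=np.linalg.solve(A,b); return x,[np.linalg.norm((np.eye(3)-np.outer(v,v))@(x-c)) for c,v in rs]
def onz(d,uv,z): c,v=ray(d,uv); return c+v*(z-c[2])/v[2]
def cap(c,name):
    d=imaging.capture(c); cv2.imwrite(f"pics/{name}.png",d["frame"][:,:,::-1]); np.savez(f"pics/{name}.npz",**d); return d
def load(name): return dict(np.load(f"pics/{name}.npz"))
def shift(p,R=None,p0=None,R0=None):
    s=bot.read_state(); p0=np.array(s["position"]) if p0 is None else p0; R0=np.array(s["tcp_rot"]) if R0 is None else R0
    w=Ro.from_matrix(R0.T@(R0 if R is None else R)).as_rotvec(degrees=True)
    return R0.T@(np.asarray(p)-p0), w
E
python3 - <<'E'
from h import *
d=cap("wrist","w0");s=bot.read_state();R0=np.array(s["tcp_rot"]);p=np.array(s["position"])
c=-d["R"].T@d["t"];print(d["camera_matrix"],"cam in tool",R0.T@(c-p),"axes",R0.T@d["R"].T, c)
print(shift([.44,.34,.30]),shift([.51,.0,.30],np.array([[-1,0,0],[0,1,0],[0,0,-1.]])))
E
```

```text
[[336.9648   0.     320.952 ]
 [  0.     336.9648 203.0212]
 [  0.       0.       1.    ]] cam in tool [ 0.0839 -0.0004 -0.1443] axes [[-0.0009 -0.9545 -0.2983]
 [ 1.     -0.0009  0.    ]
 [-0.0003 -0.2983  0.9545]] [0.1573 0.6102 0.3839]
(array([-0.2798, -0.1444, -0.0605]), array([0., 0., 0.])) (array([-0.4726, -0.4331, -0.0605]), array([  0.0003,  -0.0014, -22.1049]))
```

Call:
play_rows:
  motion:
    - [[-0.034,-0.024,-0.004,0,0,-3],[-0.068,-0.048,-0.008,0,0,-6],[-0.103,-0.071,-0.011,0,0,-9],[-0.138,-0.095,-0.015,0,0,-12],[-0.172,-0.119,-0.019,0,0,-15],[-0.207,-0.142,-0.023,0,0,-18],[-0.242,-0.166,-0.026,0,0,-20],[-0.276,-0.189,-0.03,0,0,-22]]
  fingers: 0.087

```text
time_s: 1.62
position: [0.4191, 0.3004, 0.2696]
tcp_rot: [[-1.0, -0.0, 0.0], [-0.0, 1.0, 0.0], [-0.0, 0.0, -1.0]]
force: [0.4, 0.4, 0.7]
opening: 0.999
grasp_force: 0.0
```

Run:
```python
from h import *
d=cap("wrist","w1");s=bot.read_state();print(s["time_s"],s["position"],np.array(s["tcp_rot"]).round(3).tolist(),s["qvel"])
for n in ["peg","vee_rest","rest_stop","oil_bottle"]:
    for r in finder.recognise("wrist",n)[:6]: print(n,round(r["confidence"],2),np.array(r["at"]),proj(d,r["at"]).round())
```

```text
1.6667 [0.4246 0.2948 0.2705] [[-1.0, 0.003, 0.006], [0.003, 1.0, -0.005], [-0.006, -0.005, -1.0]] [ 5.2679  0.8678 -1.6536  3.854  -1.2796 14.4829]
peg 0.92 [0.4537 0.4575 0.0802] [470. 216.]
peg 0.8 [0.5344 0.383  0.0575] [390. 274.]
peg 0.71 [0.4679 0.3332 0.0854] [352. 230.]
peg 0.64 [0.4894 0.4201 0.0746] [430. 245.]
vee_rest 0.96 [0.5597 0.151  0.011 ] [209. 273.]
vee_rest 0.45 [0.4643 0.3367 0.0871] [356. 228.]
vee_rest 0.18 [0.6706 0.2057 0.036 ] [252. 355.]
rest_stop 0.73 [0.5567 0.1399 0.0096] [201. 271.]
oil_bottle 0.76 [0.6725 0.2047 0.0341] [251. 355.]
```

View pics/w1.png

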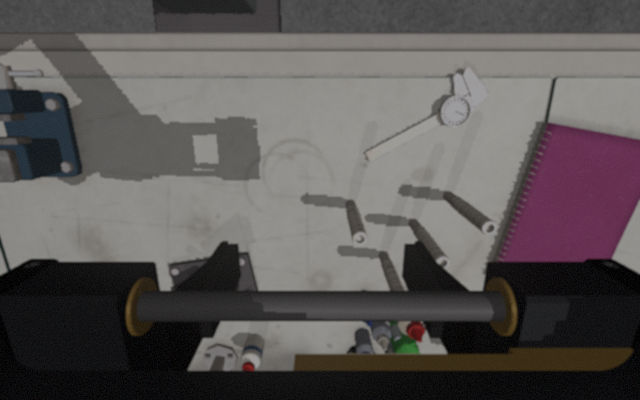

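Run:
```python
from h import *
d=cap("wrist","w2")
t=cap("scene","s2")
a=cv2.resize(d["frame"][185:285,310:510],None,fx=4,fy=4,interpolation=cv2.INTER_CUBIC)
b=cv2.resize(t["frame"][200:300,170:290],None,fx=4,fy=4,interpolation=cv2.INTER_CUBIC)[:200*2,:]
finder.recognise("wrist","peg")
for c,dd in (("wrist",d),("scene",t)):
  for r in finder.outline_of(c,"peg")[:5]:
    m=r["pixels"].astype(np.uint8);ys,xs=np.nonzero(m)
    i,j=ys.argmin(),ys.argmax();print(c,round(r["confidence"],2),len(ys),"top",xs[ys<=ys.min()+1].mean(),ys.min(),"bot",xs[ys>=ys.max()-1].mean(),ys.max())
cv2.imwrite("pics/crop2.png",np.vstack([a[:300],cv2.copyMakeBorder(b[:290],0,0,0,320,cv2.BORDER_CONSTANT)])[:,:,::-1])
```

```text
wrist 0.67 510 top 411.5 220 bot 443.4 267
wrist 0.63 828 top 446.3076923076923 192 bot 486.0 235
wrist 0.61 576 top 348.5 201 bot 357.0 246
wrist 0.56 518 top 381.8181818181818 252 bot 394.0 290
scene 0.72 256 top 242.5 226 bot 245.5 265
scene 0.7 249 top 195.5 243 bot 200.71428571428572 280
scene 0.63 223 top 207.5 230 bot 212.0 268
scene 0.58 211 top 215.5 218 bot 219.5 256
scene 0.17 319 top 309.30434782608694 185 bot 309.34615384615387 200
```

View pics/crop2.png

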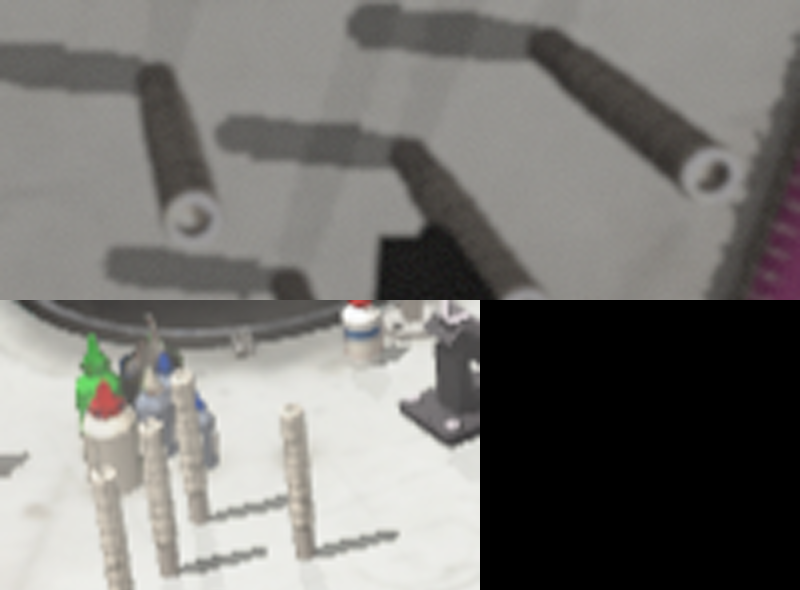

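Run:
```python
from h import *
w,s=load("w2"),load("s2")
print(tri([(w,(357.7,239.3)),(s,(242.9,227.5))]),onz(w,(357.7,239.3),.113))
print(tri([(w,(348.9,203.5)),(s,(246.0,263))]),onz(w,(348.9,203.5),.0))
for u in [(443,262),(487.5,228.5)]: print(np.hypot(*onz(w,u,.113)[:2]))
st=bot.read_state();print(st["position"],np.array(st["tcp_rot"]).tolist())
v=imaging.capture("scene");finder.recognise("scene","vee_rest")
cv2.imwrite("pics/restcrop.png",cv2.resize(v["frame"][195:245,260:340],None,fx=5,fy=5,interpolation=cv2.INTER_CUBIC)[:,:,::-1])
```

```text
(array([0.4649, 0.3374, 0.1124]), [np.float64(0.0006478309894604273), np.float64(0.0006478309894605422)]) [0.465  0.3379 0.113 ]
(array([0.4628, 0.3382, 0.0048]), [np.float64(0.0002681130101677491), np.float64(0.00026811301016765795)]) [0.4641 0.3384 0.    ]
0.6470734992792245
0.6478974082794344
[0.4173 0.3034 0.2692] [[-0.9999996989871112, -0.0006045921781829054, -0.0004863064722313998], [-0.0006045678834485917, 0.9999998159936593, -5.0103112993343446e-05], [0.00048633667469807245, -4.980909263704342e-05, -0.9999998804978394]]
```

Call:
play_rows:
  motion:
    - [[-0.018,-0.033,0,0,0,0],[-0.036,-0.067,0,0,0,0],[-0.054,-0.1,0,0,0,0],[-0.072,-0.133,0,0,0,0],[-0.09,-0.165,0,0,0,0],[-0.09,-0.165,0,0,0,0],[-0.09,-0.165,0,0,0,0]]

```text
time_s: 2.8
position: [0.5089, 0.1359, 0.2692]
tcp_rot: [[-1.0, 0.005, -0.0], [0.005, 1.0, 0.0], [0.0, 0.0, -1.0]]
force: [-0.9, 1.2, 0.2]
opening: 0.998
grasp_force: 0.0
```

Run:
```python
from h import *
d=cap("wrist","wB")
```

Call:
play_rows:
  motion:
    - [[0,-0.035,0,0,0,0],[0,-0.07,0,0,0,0],[0,-0.105,0,0,0,0],[0,-0.14,0,0,0,0],[0,-0.175,0,0,0,0],[0,-0.18,0,0,0,0],[0,-0.18,0,0,0,0]]

```text
time_s: 3.43
position: [0.5075, -0.0431, 0.2693]
tcp_rot: [[-1.0, 0.003, -0.0], [0.003, 1.0, 0.0], [0.0, 0.0, -1.0]]
force: [-0.5, 0.6, 0.0]
opening: 1.003
grasp_force: 0.0
```

Run:
```python
from h import *
d=cap("wrist","wM")
```

Call:
play_rows:
  motion:
    - [[0.01,-0.035,0,0,0,0],[0.02,-0.07,0,0,0,0],[0.02,-0.105,0,0,0,0],[0.02,-0.14,0,0,0,0],[0.02,-0.175,0,0,0,0],[0.02,-0.18,0,0,0,0],[0.02,-0.18,0,0,0,0]]

```text
time_s: 4.07
position: [0.488, -0.2227, 0.2691]
tcp_rot: [[-1.0, 0.002, 0.0], [0.002, 1.0, 0.001], [-0.0, 0.001, -1.0]]
force: [-0.4, -0.5, 0.1]
opening: 0.998
grasp_force: 0.0
```

Run:
```python
from h import *
d=cap("wrist","wC")
r=finder.recognise("wrist","ring_gauge")[:2];print(r,[proj(d,q["at"]) for q in r])
B,M=load("wB"),load("wM")
from h import *
def crop(d,p,h=60,w=80,f=5):
    u,v=proj(d,p).astype(int);v=max(v,h//2);x0=max(0,u-w//2);y0=max(0,v-h//2);print((x0,y0));return cv2.resize(d["frame"][y0:y0+h,x0:x0+w],None,fx=f,fy=f,interpolation=cv2.INTER_CUBIC)
rest=(.567,.155,.04);g=(.528,-.25,.04)
cv2.imwrite("pics/rest4.png",np.hstack([crop(B,rest,118,80),crop(M,rest,118,80)])[:,:,::-1])
cv2.imwrite("pics/gauge4.png",np.hstack([crop(C,g,118,80) for C in (d,M)])[:,:,::-1])
```

```text
[{'at': [0.5283, -0.2685, 0.039], 'confidence': 0.9}] [array([281.5767, 208.9643])]
(np.int64(297), np.int64(164))
(np.int64(448), np.int64(164))
(np.int64(257), np.int64(149))
(np.int64(101), np.int64(134))
```

View pics/rest4.png

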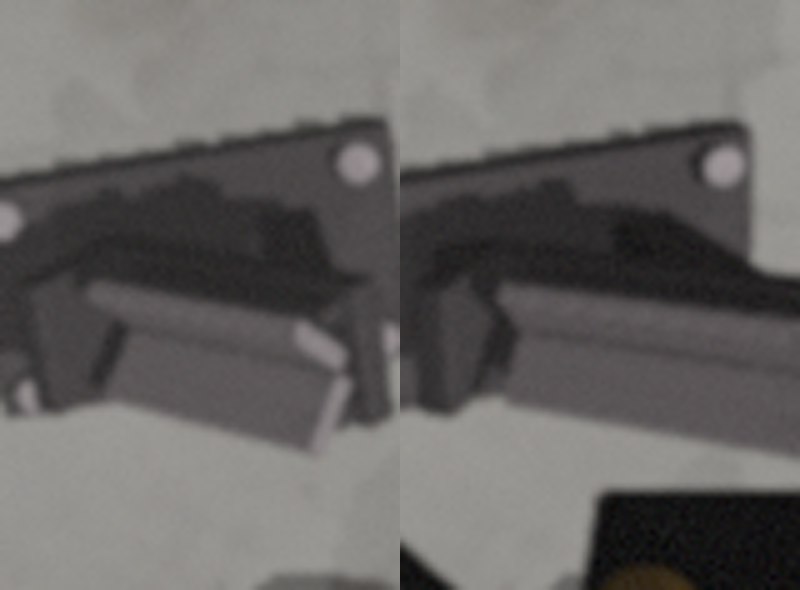

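View pics/gauge4.png

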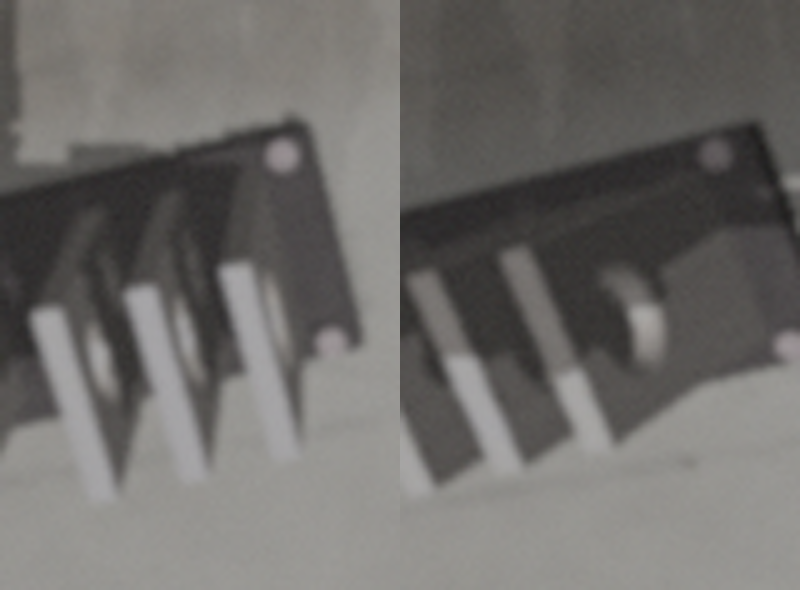

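```bash
cat > fit.py <<'E'
from h import *
from scipy.optimize import least_squares
B,M,C=load("wB"),load("wM"),load("wC")
def px(off,u,v): return (off[0]+(u+.5)/5-.5, off[1]+(v+.5)/5-.5)
def T(x,P): c,s=np.cos(x[3]),np.sin(x[3]); P=np.asarray(P,float); return np.array([x[0]+c*P[0]-s*P[1],x[1]+s*P[0]+c*P[1],x[2]+P[2]])
def fit(obs,x0):
    f=lambda x:np.concatenate([proj(d,T(x,P))-uv for d,P,uv in obs])
    r=least_squares(f,x0,loss="soft_l1"); return r.x,r.fun.reshape(-1,2)
k=.5**.5
V=lambda a,s,h:(a,k*(s-h),k*(s+h))
def V_(a,s,h=.002): return V(a,s,h)
oB,oM=(297,164),(448,164)
ro=[(B,V_(-.0165,.072),px(oB,297,322)),(B,V_(.0165,.072),px(oB,318,453)),(B,V_(-.0165,.008),px(oB,90,283)),(B,V_(.0165,.008),px(oB,105,398)),
    (M,V_(-.0165,.008),px(oM,100,285)),(M,V_(.0165,.008),px(oM,105,402))]
oC,oG=(257,149),(101,134)
go=[]
for y,(a,b,c,e) in {.068:((220,267),(250,263),(300,455),(278,461)),.048:((125,290),(157,286),(210,476),(183,483)),.028:((30,312),(62,307),(117,496),(90,503))}.items():
    for P,q in (((-.022,y,.023),a),((-.022,y+.006,.023),b),((.022,y+.006,.023),c),((.022,y,.023),e)): go.append((C,P,px(oC,*q)))
go+=[(M,(-.022,.068,.023),px(oG,100,250)),(M,(-.022,.074,.023),px(oG,130,246)),(M,(.022,.074,.023),px(oG,212,445)),(M,(.022,.068,.023),px(oG,186,453))]
E
python3 - <<'E'
from fit import *
xr,e=fit(ro,[.567,.13,.04,.17]);print("rest",xr[:3],np.degrees(xr[3]));print(e)
xg,e=fit(go,[.53,-.29,.065,.24]);print("gauge",xg[:3],np.degrees(xg[3]));print(e)
np.save("xr",xr);np.save("xg",xg)
def draw(d,x,segs,box,f):
    im=cv2.resize(d["frame"][box[1]:box[3],box[0]:box[2]],None,fx=f,fy=f,interpolation=cv2.INTER_CUBIC)
    im=np.clip(im*1.5,0,255).astype(np.uint8).copy()
    for a,b in segs:
        p,q=[tuple(((proj(d,T(x,P))-box[:2]+.5)*f-.5).round().astype(int).tolist()) for P in (a,b)]; cv2.line(im,p,q,(255,0,0),1)
    return im
gs=[]
for y in (-.006,.028,.048,.068):
    q=[(-.022,y,.023),(-.022,y+.006,.023),(.022,y+.006,.023),(.022,y,.023)];gs+=list(zip(q,q[1:]+q[:1]))
rs=[(V_(a,.008),V_(a,.072)) for a in(-.0165,.0165)]+[((0,0,0),(0,.08,.08))]
zb=-.04; q=[(-.032,-.055,zb),(.032,-.055,zb),(.032,.055,zb),(-.032,.055,zb)]
im=np.vstack([np.hstack([draw(C,xg,gs,(190,140,340,260),2.66),draw(M,xg,gs,(40,140,190,260),2.66)]),
 np.hstack([draw(B,xr,rs,(260,160,410,270),2.66),draw(M,xr,rs,(430,160,580,270),2.66)])])
print(im.shape);cv2.imwrite("pics/ov.png",im[:600,:800,::-1])
E
```

```text
rest [0.5765 0.126  0.0374] 9.185198292015214
[[ 0.2536 -0.9208]
 [ 0.2492  1.5705]
 [-0.7923 -1.3565]
 [ 0.9551  1.2944]
 [-0.3137 -1.2969]
 [-0.3211  0.9224]]
gauge [ 0.5424 -0.3038  0.0639] 13.48867827501986
[[ 0.2225  0.1095]
 [-0.047  -0.4293]
 [ 0.3663  0.0745]
 [-0.77    0.1193]
 [ 0.2214 -0.0514]
 [-0.4945 -0.5793]
 [-0.0374  0.0124]
 [-0.1305 -0.1526]
 [ 0.3737 -0.0481]
 [-0.388  -0.3654]
 [ 0.3023  0.1179]
 [ 0.2519 -0.0566]
 [-0.0644  0.642 ]
 [-0.4655  0.0531]
 [ 0.3585  0.4343]
 [ 0.1435  0.1241]]
(612, 798, 3)
```

View pics/ov.png

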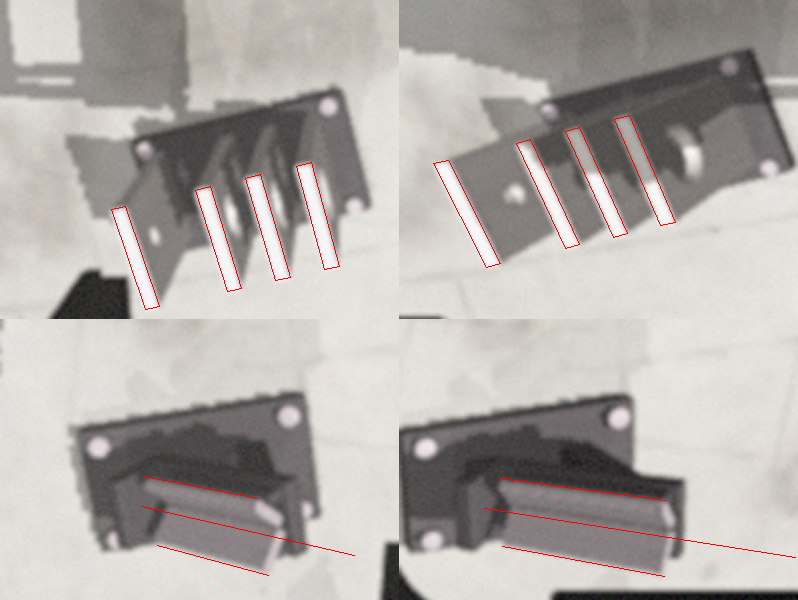

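Run:
```python
from fit import *
f0=lambda w,h,z=None:[(d,V(np.sign(P[0])*w,[.008,.072][int(P[1]>.02)],h),uv) for d,P,uv in ro]
for w,h in ((.0165,.002),(.015,.002),(.0145,.002),(.014,.002)):
    x,e=fit(f0(w,h),[.567,.13,.04,.17]);print(w,x[:3],np.degrees(x[3]),np.abs(e).mean(0))
# screws in B/M (crop scale 2.66, boxes (260,160),(430,160), y-319)
g=lambda o,u,v:(o[0]+(u+.5)/2.66-.5,o[1]+(v+.5)/2.66-.5)
for a,b in (((98,447-319),(425-399,448-319)),((289,416-319),(619-399,418-319)),((113,541-319),(432-399,541-319))):
    print(tri([(B,g((260,160),*a)),(M,g((430,160),*b))]))
# gauge screws in C & M
for a,b in (((144,149),(548-399,112)),((328,106),(729-399,66)),((355,206),(769-399,168))):
    print(tri([(C,g((190,140),*a)),(M,g((40,140),*b))]))
s=bot.read_state();print(s["time_s"],s["position"])
```

```text
0.0165 [0.5765 0.126  0.0374] 9.185198292015214 [0.4808 1.2269]
0.015 [0.5761 0.1258 0.0385] 9.55209012966296 [0.3115 0.1606]
0.0145 [0.5759 0.1257 0.039 ] 9.495270814070452 [0.2901 0.3449]
0.014 [0.5757 0.1256 0.0393] 9.385335653356066 [0.3112 0.7372]
(array([0.5562, 0.1054, 0.013 ]), [np.float64(2.551774214478286e-05), np.float64(2.551774214467408e-05)])
(array([0.542 , 0.1947, 0.0122]), [np.float64(0.00012714238092263156), np.float64(0.00012714238092251815)])
(array([0.6019, 0.1117, 0.018 ]), [np.float64(0.00024172512096208638), np.float64(0.0002417251209621713)])
(array([ 0.52  , -0.3178,  0.0128]), [np.float64(0.0004256922227828238), np.float64(0.0004256922227828901)])
(array([ 0.4995, -0.232 ,  0.0124]), [np.float64(3.875592585216928e-05), np.float64(3.875592585218684e-05)])
(array([ 0.5476, -0.2197,  0.0137]), [np.float64(9.684752389559496e-05), np.float64(9.684752389556612e-05)])
4.1667 [ 0.4873 -0.2203  0.269 ]
```

Call:
play_rows:
  motion:
    - [[0.001,0.035,0,0,0,5],[0.003,0.07,0,0,0,10],[0.004,0.105,0,0,0,15],[0.006,0.14,0,0,0,20],[0.007,0.175,0,0,0,25],[0.009,0.21,0,0,0,30],[0.01,0.245,0,0,0,35],[0.012,0.28,0,0,0,40.6]]

```text
time_s: 4.83
position: [0.4741, 0.0613, 0.2694]
tcp_rot: [[-0.757, 0.653, -0.001], [0.653, 0.757, 0.001], [0.001, 0.0, -1.0]]
force: [0.4, 0.7, 0.6]
opening: 0.998
grasp_force: 0.0
```

```bash
cat >> h.py <<'E'
def rot(yaw,pitch):  # tool y along fixture x, tool x along fixture y, tool z down, then tilted by pitch about fixture x
    X=np.array([np.cos(yaw),np.sin(yaw),0]);Y=np.array([-X[1],X[0],0]);R=np.c_[Y,X,[0,0,-1.]]
    return Ro.from_rotvec(X*np.radians(pitch)).as_matrix()@R
def go(p,R=None):
    s=bot.read_state();a,w=shift(p,R);print("t",round(s["time_s"],2),np.array(s["position"]),"d",a.round(4),"w",w.round(2),"F",np.array(s["force"]).round(1),"j",np.array(s["joint_positions"]).round(2))
E
python3 - <<'E'
from h import *
go([.4645,.338,.17],rot(np.radians(9.4),0))
E
```

```text
t 4.83 [0.4741 0.0613 0.2694] d [0.1879 0.2033 0.0997] w [-0.01 -0.06 39.82] F [0.4 0.7 0.6] j [ -6.09  16.61 100.43   0.05  62.99 -55.33]
```

Call:
play_rows:
  motion:
    - [[0.023,0.025,0,0,0,5],[0.047,0.051,0,0,0,10],[0.07,0.076,0.0,0,0,15],[0.094,0.102,0.0,0,0,20],[0.118,0.127,0.025,0,0,25],[0.141,0.152,0.05,0,0,30],[0.165,0.178,0.075,0,0,35],[0.188,0.203,0.1,0,0,40]]

```text
time_s: 5.5
position: [0.4628, 0.3342, 0.1709]
tcp_rot: [[-0.161, 0.987, -0.001], [0.987, 0.161, 0.0], [0.0, -0.0, -1.0]]
force: [0.2, -0.2, -0.4]
opening: 1.002
grasp_force: 0.0
```

Call:
play_rows:
  motion:
    - [[0,0,0,0,0,0],[0,0,0,0,0,0],[0,0,0,0,0,0]]

```text
time_s: 5.75
position: [0.4641, 0.3316, 0.1717]
tcp_rot: [[-0.165, 0.986, -0.001], [0.986, 0.165, -0.001], [-0.0, -0.001, -1.0]]
force: [0.3, -0.2, 0.9]
opening: 0.999
grasp_force: 0.0
```

Run:
```python
from h import *
go([.4645,.338,.098],rot(np.radians(9.4),0))
d=cap("wrist","w5");print(proj(d,(.4645,.338,.113)))
for r in finder.recognise("wrist","peg"): print(r)
x=cap("scene","s5")
cv2.imwrite("pics/c5.png",np.hstack([cv2.resize(d["frame"],(480,300)),cv2.resize(x["frame"][190:290,190:296],(318,300))])[:,:,::-1])
```

```text
t 5.75 [0.4641 0.3316 0.1717] d [0.0063 0.0015 0.0737] w [-0.06  0.03  0.12] F [ 0.3 -0.2  0.9] j [24.33 31.09 93.78 -0.01 55.19 14.81]
[325.7074 222.5129]
{'at': [0.533, 0.3896, 0.0914], 'confidence': 0.86}
{'at': [0.4585, 0.454, 0.1053], 'confidence': 0.6}
{'at': [0.491, 0.4243, 0.1077], 'confidence': 0.6}
{'at': [0.4675, 0.3409, 0.0945], 'confidence': 0.58}
```

View pics/c5.png

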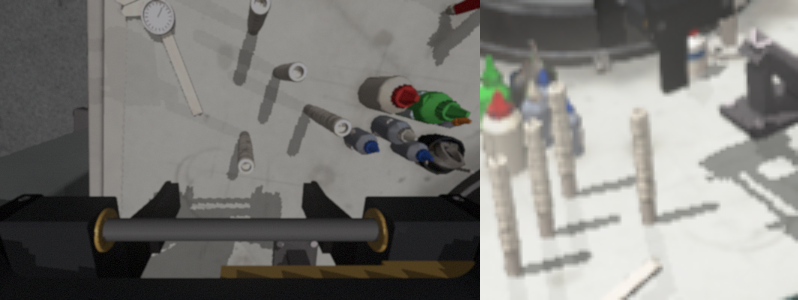

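Call:
play_rows:
  motion:
    - [[0.006,0.0025,0.02,0,0,0],[0.006,0.0025,0.045,0,0,0],[0.006,0.0025,0.065,0,0,0],[0.006,0.0025,0.074,0,0,0],[0.006,0.0025,0.074,0,0,0],[0.006,0.0025,0.074,0,0,0]]

```text
time_s: 6.4
position: [0.4679, 0.3364, 0.0982]
tcp_rot: [[-0.161, 0.987, 0.001], [0.987, 0.161, 0.0], [0.0, 0.001, -1.0]]
force: [0.4, -0.0, 0.4]
opening: 0.999
grasp_force: 0.0
```

Call:
play_rows:
  motion:
    - [[0,0,0,0,0,0],[0,0,0,0,0,0],[0,0,0,0,0,0],[0,0,0,0,0,0],[0,0,0,0,0,0],[0,0,0,0,0,0]]
  fingers: 0.0

```text
time_s: 6.9
position: [0.4674, 0.337, 0.0978]
tcp_rot: [[-0.162, 0.987, 0.0], [0.987, 0.162, 0.0], [0.0, 0.001, -1.0]]
force: [0.1, 0.1, 0.0]
opening: 0.63
grasp_force: 0.0
```

Call:
play_rows:
  motion:
    - [[0,0,0,0,0,0],[0,0,0,0,0,0],[0,0,0,0,0,0],[0,0,0,0,0,0],[0,0,0,0,0,0],[0,0,0,0,0,0],[0,0,0,0,0,0],[0,0,0,0,0,0]]

```text
time_s: 7.57
position: [0.4674, 0.3369, 0.0975]
tcp_rot: [[-0.162, 0.987, -0.0], [0.987, 0.162, -0.0], [-0.0, -0.0, -1.0]]
force: [-0.2, 0.7, -0.2]
opening: 0.174
grasp_force: 30.0
```

Call:
play_rows:
  motion:
    - [[0,0,-0.01,0,0,0],[0,0,-0.03,0,0,0],[0,0,-0.06,0,0,0],[0,0,-0.09,0,0,0],[0,0,-0.12,0,0,0],[0,0,-0.14,0,0,0],[0,0,-0.14,0,0,0]]

```text
time_s: 8.15
position: [0.4699, 0.3383, 0.2431]
tcp_rot: [[-0.162, 0.987, 0.01], [0.987, 0.162, 0.005], [0.003, 0.01, -1.0]]
force: [0.6, 0.2, -1.5]
opening: 0.174
grasp_force: 30.0
```

```bash
cat >> h.py <<'E'
k=.5**.5; YR=np.radians(9.4); RS=np.array([.576,.1258,.0395]); Xr=np.array([np.cos(YR),np.sin(YR),0]);Yr=np.array([-Xr[1],Xr[0],0]);Z=np.array([0,0,1.])
A=k*Yr+k*Z; N=-k*Yr+k*Z
YG=np.radians(13.45); GS=np.array([.5424,-.3038,.0645]); Yg=np.array([-np.sin(YG),np.cos(YG),0])
E
python3 - <<'E'
from h import *
R=rot(YR,-45);print(R[:,2],-A)
go(RS+A*.108+N*.04,R)
E
```

```text
[ 0.1155 -0.6976 -0.7071] [ 0.1155 -0.6976 -0.7071]
t 8.15 [0.4699 0.3383 0.2431] d [-0.179   0.0693  0.0992] w [  0.53 -45.17  -0.32] F [ 0.6  0.2 -1.5] j [24.69 26.19 89.06  0.01 64.13 15.39]
```

Call:
play_rows:
  motion:
    - [[-0.02,0.008,0.0,0,-5,0],[-0.045,0.017,0.0,0,-11,0],[-0.07,0.027,0.0,0,-17,0],[-0.095,0.037,0.0,0,-23,0],[-0.12,0.047,0.005,0,-29,0],[-0.145,0.057,0.01,0,-35,0],[-0.165,0.064,0.01,0,-40,0],[-0.179,0.069,0.01,0.5,-45,-0.3]]

```text
time_s: 8.82
position: [0.5643, 0.1699, 0.2264]
tcp_rot: [[-0.123, 0.987, 0.107], [0.693, 0.162, -0.702], [-0.71, -0.012, -0.704]]
force: [0.4, -0.8, -0.6]
opening: 0.179
grasp_force: 30.0
```

Run:
```python
from h import *
R=rot(YR,-45)
go(RS+A*.106+N*.025,R)
```

```text
t 8.82 [0.5643 0.1699 0.2264] d [0.0752 0.0055 0.0579] w [-0.53  0.24  0.45] F [ 0.4 -0.8 -0.6] j [ 25.09  38.76  83.01 -44.04  78.47  32.7 ]
```

Call:
play_rows:
  motion:
    - [[0.015,0.001,0.012,0,0,0],[0.03,0.003,0.024,0,0,0],[0.045,0.004,0.036,0,0,0],[0.06,0.0055,0.048,0,0,0],[0.075,0.0055,0.058,-0.5,0.2,0.4],[0.075,0.0055,0.058,-0.5,0.2,0.4],[0.075,0.0055,0.058,-0.5,0.2,0.4]]

```text
time_s: 9.4
position: [0.5658, 0.1836, 0.132]
tcp_rot: [[-0.119, 0.986, 0.114], [0.699, 0.164, -0.696], [-0.705, -0.003, -0.709]]
force: [0.9, 0.2, -0.9]
opening: 0.175
grasp_force: 30.0
```

Run:
```python
from h import *
R=rot(YR,-45)
go(RS+A*.106,R)
x=cap("scene","s6");t=cap("top","t6")
cv2.imwrite("pics/c6.png",np.hstack([cv2.resize(x["frame"][170:250,240:340],(500,400),interpolation=cv2.INTER_CUBIC),cv2.resize(t["frame"][170:250,266:326],(300,400),interpolation=cv2.INTER_CUBIC)])[:,:,::-1])
s=bot.read_state();R0=np.array(s["tcp_rot"]);tip=np.array(s["position"])+R0[:,2]*.098;print("tip",tip,"rel",(tip-RS)@np.c_[Xr,A,N])
```

```text
t 9.4 [0.5658 0.1836 0.132 ] d [0.0239 0.0007 0.001 ] w [-0.08 -0.14  0.17] F [ 0.9  0.2 -0.9] j [ 26.08  46.47  84.44 -45.26  71.93  40.19]
tip [0.5787 0.1159 0.0645] rel [0.001  0.0105 0.0249]
```

View pics/c6.png

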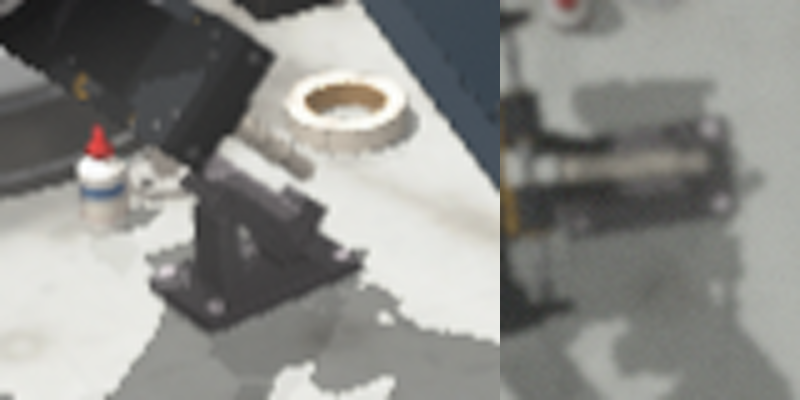

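Call:
play_rows:
  motion:
    - [[0.006,0,0,0,0,0],[0.012,0,0,0,0,0],[0.018,0,0,0,0,0],[0.02,0,0,0,0,0],[0.02,0,0,0,0,0]]

```text
time_s: 9.92
position: [0.565, 0.1984, 0.1195]
tcp_rot: [[-0.116, 0.986, 0.118], [0.699, 0.166, -0.695], [-0.705, 0.002, -0.709]]
force: [1.1, 0.3, -0.6]
opening: 0.174
grasp_force: 30.0
```

Call:
play_rows:
  motion:
    - [[0.001,0,0,0,0,0],[0.002,0,0,0,0,0],[0.0025,0,0,0,0,0],[0.0025,0,0,0,0,0]]

```text
time_s: 10.25
position: [0.5652, 0.1993, 0.1186]
tcp_rot: [[-0.115, 0.986, 0.118], [0.699, 0.165, -0.696], [-0.706, 0.003, -0.708]]
force: [2.7, -2.8, 2.9]
opening: 0.176
grasp_force: 30.0
```

```bash
cat >> h.py <<'E'
def rel(L=.098):
    s=bot.read_state();R0=np.array(s["tcp_rot"]);tip=np.array(s["position"])+R0[:,2]*L
    Q=np.c_[Xr,A,N];print("t",round(s["time_s"],2),"rel x,a,n",(tip-RS)@Q*1000,"F",np.array(s["force"])@Q,"M",np.array(s["moment"])@Q,"w",shift([0,0,0],rot(YR,-45))[1])
E
python3 -c "
from h import *
rel()"
```

```text
t 10.25 rel x,a,n [ 1.6141 10.4271  3.2661] F [ 2.1966 -0.2058  4.3388] M [-0.5338  0.004   0.4302] w [ 0.1671 -0.0918 -0.0531]
```

Call:
play_rows:
  motion:
    - [[0,0.001,0,0,0,0],[0,0.0015,0,0,0,0],[0.0005,0.0015,0,0,0,0],[0.0005,0.0015,0,0,0,0]]

```text
time_s: 10.58
position: [0.5661, 0.2, 0.1176]
tcp_rot: [[-0.115, 0.986, 0.117], [0.699, 0.164, -0.696], [-0.705, 0.002, -0.709]]
force: [2.5, -3.8, 3.9]
opening: 0.174
grasp_force: 30.0
```

```bash
python3 -c "
from h import *
rel()"
```

```text
t 10.58 rel x,a,n [ 2.5937 10.1741  2.0793] F [ 1.8809 -0.1616  5.6721] M [-0.6804  0.0574  0.4805] w [ 0.1173 -0.1376 -0.0301]
```

Call:
play_rows:
  motion:
    - [[0,0.001,0,0,0,0],[0.0005,0.0015,0,0,0,0],[0.001,0.0015,0,0,0,0],[0.001,0.0015,0,0,0,0]]

```text
time_s: 10.92
position: [0.5666, 0.2006, 0.1172]
tcp_rot: [[-0.116, 0.987, 0.115], [0.698, 0.163, -0.697], [-0.706, -0.0, -0.708]]
force: [1.1, -3.6, 6.0]
opening: 0.172
grasp_force: 30.0
```

```bash
python3 -c "
from h import *
rel()"
```

```text
t 10.92 rel x,a,n [ 2.889  10.1599  1.578 ] F [0.5246 1.6181 6.841 ] M [-1.0284  0.066  -0.0068] w [-0.0074 -0.053   0.0007]
```

Call:
play_rows:
  motion:
    - [[0,0,0.002,0,0,0],[0,0,0.004,0,0,0],[0,0,0.006,0,0,0],[0,0,0.0075,0,0,0],[0,0,0.0075,0,0,0]]

```text
time_s: 11.33
position: [0.5674, 0.1955, 0.1124]
tcp_rot: [[-0.115, 0.987, 0.116], [0.698, 0.163, -0.697], [-0.707, 0.0, -0.708]]
force: [0.4, -3.7, 7.7]
opening: 0.175
grasp_force: 30.0
```

```bash
python3 -c "
from h import *
rel()"
```

```text
t 11.33 rel x,a,n [2.9544 3.156  1.8974] F [-0.2342  2.8407  8.1015] M [-1.0311  0.0687 -0.1002] w [ 0.0102 -0.0407 -0.0241]
```

Call:
play_rows:
  motion:
    - [[0,0,0.001,0,0,0],[0,0,0.002,0,0,0],[0,0,0.002,0,0,0]]

```text
time_s: 11.58
position: [0.5677, 0.1942, 0.1112]
tcp_rot: [[-0.115, 0.987, 0.116], [0.698, 0.163, -0.697], [-0.707, 0.001, -0.708]]
force: [-0.7, -2.2, 9.0]
opening: 0.174
grasp_force: 30.0
```

```bash
python3 -c "
from h import *
rel()"
```

```text
t 11.58 rel x,a,n [2.9943 1.3833 1.9833] F [-1.0397  4.8684  7.8459] M [-1.1281  0.0702 -0.1276] w [ 0.0151 -0.0355 -0.0344]
```

Call:
play_rows:
  motion:
    - [[0,0,0.001,0,0,0],[0,0,0.002,0,0,0],[0,0,0.002,0,0,0]]

```text
time_s: 11.83
position: [0.5679, 0.1928, 0.1099]
tcp_rot: [[-0.115, 0.987, 0.116], [0.698, 0.163, -0.697], [-0.707, 0.001, -0.707]]
force: [0.0, -2.4, 9.8]
opening: 0.175
grasp_force: 30.0
```

```bash
python3 -c "
from h import *
rel()"
```

```text
t 11.83 rel x,a,n [ 2.9948 -0.5817  2.083 ] F [-0.3723  5.2673  8.5843] M [-1.1493  0.0698 -0.1129] w [ 0.0144 -0.0288 -0.0399]
```

Call:
play_rows:
  motion:
    - [[0,0,0.001,0,0,0],[0,0,0.0015,0,0,0],[0,0,0.0015,0,0,0]]

```text
time_s: 12.08
position: [0.5681, 0.1919, 0.1091]
tcp_rot: [[-0.115, 0.987, 0.116], [0.698, 0.163, -0.697], [-0.707, 0.001, -0.707]]
force: [-0.4, -1.8, 10.0]
opening: 0.176
grasp_force: 30.0
```

```bash
python3 -c "
from h import *
rel()"
```

```text
t 12.08 rel x,a,n [ 3.015  -1.7893  2.1163] F [-0.6577  5.8744  8.2361] M [-1.1214  0.0235 -0.1506] w [ 0.0203 -0.0278 -0.0484]
```

Call:
play_rows:
  motion:
    - [[0,0,0.001,0,0,0],[0,0,0.0015,0,0,0],[0,0,0.0015,0,0,0]]

```text
time_s: 12.33
position: [0.5681, 0.1918, 0.109]
tcp_rot: [[-0.114, 0.987, 0.117], [0.699, 0.163, -0.697], [-0.706, 0.002, -0.708]]
force: [-2.1, 2.9, 14.9]
opening: 0.177
grasp_force: 30.0
```

```bash
python3 -c "
from h import *
rel()"
```

```text
t 12.33 rel x,a,n [ 3.1334 -1.8752  2.0846] F [-1.575  12.7873  8.2622] M [-1.1913 -0.0076 -0.4979] w [ 0.0695 -0.0536 -0.0952]
```

Call:
play_rows:
  motion:
    - [[0,0,-0.0005,0,0,0],[0,0,-0.0005,0,0,0],[0,0,-0.0005,0,0,0],[0,0,-0.0005,0,0,0],[0,0,-0.0005,0,0,0],[0,0,-0.0005,0,0,0],[0,0,-0.0005,0,0,0]]
  fingers: 0.05

```text
time_s: 12.92
position: [0.5685, 0.1915, 0.1061]
tcp_rot: [[-0.116, 0.986, 0.116], [0.7, 0.164, -0.695], [-0.704, 0.001, -0.71]]
force: [-0.0, 0.0, -0.1]
opening: 0.552
grasp_force: 0.0
```

Call:
play_rows:
  motion:
    - [[0,0,-0.01,0,0,0],[0,0,-0.03,0,0,0],[0,0,-0.06,0,0,0],[-0.01,0,-0.075,0,0,0],[-0.03,0,-0.075,0,3,0],[-0.06,0,-0.075,0,8,0],[-0.08,0,-0.075,0,14,0],[-0.1,0,-0.075,0,20,0]]

```text
time_s: 13.58
position: [0.5717, 0.1746, 0.2321]
tcp_rot: [[-0.15, 0.986, 0.073], [0.897, 0.167, -0.408], [-0.415, 0.004, -0.91]]
force: [-1.2, -0.9, -0.0]
opening: 0.573
grasp_force: 0.0
```

```bash
cat >> h.py <<'E'
RS=RS+(3.0*Xr-1.9*A+2.1*N)/1000
E
python3 - <<'E'
from h import *
go(RS+.099*A+.08*N,rot(YR,45))
d=cap("wrist","w7");x=cap("scene","s7")
for c,dd in (("wrist",d),("scene",x)):
  for r in finder.recognise(c,"peg"): print(c,round(r["confidence"],2),np.array(r["at"]))
cv2.imwrite("pics/c7.png",np.hstack([cv2.resize(d["frame"],(480,300)),cv2.resize(x["frame"][170:250,240:325],(318,300))])[:,:,::-1])
print(proj(d,RS+.113*A),proj(d,RS+.02*A),proj(x,RS+.113*A),proj(x,RS+.02*A))
E
```

```text
t 13.58 [0.5717 0.1746 0.2321] d [-0.0075 -0.0011  0.0758] w [ 0.18 69.51  0.25] F [-1.2 -0.9 -0. ] j [ 17.71  32.27  84.21 -26.11  69.12  18.81]
wrist 0.93 [0.5715 0.1863 0.1136]
scene 0.7 [0.536  0.3846 0.0593]
scene 0.66 [0.4844 0.4197 0.0588]
scene 0.49 [0.4492 0.4606 0.0621]
[321.6744 114.5383] [321.0627 145.5134] [274.4181 195.2207] [294.4485 208.2775]
```

Call:
play_rows:
  motion:
    - [[0,0,0,0,7,0],[0,0,0,0,14,0],[0,0,0,0,21,0],[0,0,0,0,28,0],[0,0,0,0,35,0],[0,0,0,0,42,0],[0,0,0,0,49,0],[0,0,0,0,56,0]]

```text
time_s: 14.45
position: [0.5709, 0.1755, 0.2297]
tcp_rot: [[-0.142, 0.986, -0.087], [0.84, 0.167, 0.516], [0.523, 0.0, -0.852]]
force: [-1.0, -0.1, -0.2]
opening: 0.576
grasp_force: 0.0
```

Run:
```python
from h import *
go(RS+.099*A+.07*N,rot(YR,45))
```

```text
t 14.45 [0.5709 0.1755 0.2297] d [-0.0644 -0.0002  0.0433] w [-0.12 13.43  0.17] F [-1.  -0.1 -0.2] j [ -8.16  31.68  89.23  31.52  72.5  -31.06]
```

Call:
play_rows:
  motion:
    - [[-0.02,0,0.01,0,4,0],[-0.04,0,0.02,0,8,0],[-0.06,0,0.035,0,12,0],[-0.064,0,0.043,0,13.4,0.2],[-0.064,0,0.043,0,13.4,0.2],[-0.064,0,0.043,0,13.4,0.2]]

```text
time_s: 14.95
position: [0.5759, 0.1434, 0.1594]
tcp_rot: [[-0.113, 0.987, -0.118], [0.702, 0.163, 0.693], [0.703, -0.005, -0.711]]
force: [-0.2, 0.2, -0.7]
opening: 0.575
grasp_force: 0.0
```

Run:
```python
from h import *
go(RS+.099*A-.002*N,rot(YR,45))
d=cap("wrist","w8");print(proj(d,RS+.113*A),proj(d,RS+.08*A))
for r in finder.outline_of("wrist","peg")[:1]:
    ys,xs=np.nonzero(r["pixels"]);print(r["confidence"],[(y,xs[ys==y].min(),xs[ys==y].max()) for y in range(ys.min(),ys.max()+1,6)])
```

```text
t 14.95 [0.5759 0.1434 0.1594] d [0.0004 0.0005 0.0723] w [-0.2   0.31 -0.2 ] F [-0.2  0.2 -0.7] j [-15.73  41.68  90.86  41.11  75.03 -46.06]
[323.5778 204.0155] [323.6737 249.0552]Traceback (most recent call last):
  File "<stdin>", line 5, in <module>
    return umr_minimum(a, axis, None, out, keepdims, initial, where)
ValueError: zero-size array to reduction operation minimum which has no identity
```

Run:
```python
from h import *
for r in finder.outline_of("wrist","peg")[:2]:
    ys,xs=np.nonzero(r["pixels"]);print(r["confidence"],[(y,xs[ys==y].min(),xs[ys==y].max()) for y in np.unique(ys)[::5]])
```

```text
0.85 [(np.int64(201), np.int64(316), np.int64(326)), (np.int64(206), np.int64(310), np.int64(332)), (np.int64(211), np.int64(310), np.int64(332)), (np.int64(216), np.int64(311), np.int64(331)), (np.int64(221), np.int64(311), np.int64(331)), (np.int64(226), np.int64(311), np.int64(331)), (np.int64(231), np.int64(310), np.int64(331)), (np.int64(236), np.int64(310), np.int64(331)), (np.int64(241), np.int64(311), np.int64(332)), (np.int64(246), np.int64(311), np.int64(332)), (np.int64(251), np.int64(311), np.int64(332)), (np.int64(256), np.int64(312), np.int64(331)), (np.int64(261), np.int64(312), np.int64(331)), (np.int64(266), np.int64(311), np.int64(331)), (np.int64(271), np.int64(311), np.int64(332)), (np.int64(276), np.int64(312), np.int64(331)), (np.int64(281), np.int64(311), np.int64(331)), (np.int64(286), np.int64(311), np.int64(332)), (np.int64(322), np.int64(314), np.int64(324)), (np.int64(327), np.int64(313), np.int64(329)), (np.int64(332), np.int64(313), np.int64(330)), (np.int64(337), np.int64(313), np.int64(330)), (np.int64(342), np.int64(313), np.int64(330)), (np.int64(347
[... 171 characters left out ...]
331)), (np.int64(45), np.int64(318), np.int64(332)), (np.int64(50), np.int64(318), np.int64(332)), (np.int64(55), np.int64(318), np.int64(331)), (np.int64(60), np.int64(318), np.int64(332)), (np.int64(65), np.int64(318), np.int64(332)), (np.int64(70), np.int64(318), np.int64(331)), (np.int64(75), np.int64(318), np.int64(331)), (np.int64(80), np.int64(318), np.int64(331)), (np.int64(85), np.int64(318), np.int64(331)), (np.int64(90), np.int64(318), np.int64(331)), (np.int64(95), np.int64(318), np.int64(330)), (np.int64(100), np.int64(318), np.int64(330)), (np.int64(105), np.int64(319), np.int64(329)), (np.int64(110), np.int64(319), np.int64(329)), (np.int64(115), np.int64(319), np.int64(329))]
```

Call:
play_rows:
  motion:
    - [[0,0,0.012,0,0,0],[0,-0.0005,0.026,0,0,0],[0,-0.0005,0.04,0,0,0],[0,-0.0005,0.054,0,0,0],[0,-0.0005,0.066,0,0.3,0],[0,-0.0005,0.072,0,0.3,0],[0,-0.0005,0.072,0,0.3,0]]

```text
time_s: 15.68
position: [0.5667, 0.193, 0.1075]
tcp_rot: [[-0.112, 0.987, -0.118], [0.698, 0.163, 0.697], [0.707, -0.004, -0.707]]
force: [-1.4, 0.2, -0.5]
opening: 0.576
grasp_force: 0.0
```

Call:
play_rows:
  motion:
    - [[0,0,0,0,0,0],[0,0,0,0,0,0],[0,0,0,0,0,0],[0,0,0,0,0,0],[0,0,0,0,0,0],[0,0,0,0,0,0],[0,0,0,0,0,0]]
  fingers: 0.0

```text
time_s: 16.27
position: [0.5684, 0.1912, 0.1093]
tcp_rot: [[-0.114, 0.987, -0.114], [0.699, 0.161, 0.697], [0.706, -0.001, -0.708]]
force: [-0.1, -0.7, 0.5]
opening: 0.175
grasp_force: 30.0
```

Run:
```python
from h import *
go(RS+.099*A-.002*N,rot(YR,45))
s=bot.read_state();print(np.array(s["force"])@np.c_[Xr,A,N],s["opening"],s["grasp_force"])
```

```text
t 16.27 [0.5684 0.1912 0.1093] d [ 0.0012 -0.0002  0.0027] w [ 0.07  0.11 -0.11] F [-0.1 -0.7  0.5] j [-11.56  45.74  93.4   45.26  68.2  -48.78]
[-0.193  -0.0916  0.8433] 0.17472000916594588 30.00462234020233
```

Call:
play_rows:
  motion:
    - [[0,0,-0.008,0,0,0],[0,0,-0.024,0,0,0],[0,0,-0.044,0,0,0],[0,0,-0.064,0,0,0],[0,0,-0.085,0,0,0],[0,0,-0.105,0,0,0],[0,0,-0.12,0,0,0]]

```text
time_s: 16.85
position: [0.5826, 0.1062, 0.1954]
tcp_rot: [[-0.114, 0.987, -0.113], [0.7, 0.161, 0.696], [0.705, 0.0, -0.709]]
force: [-0.5, 0.1, -0.2]
opening: 0.175
grasp_force: 30.0
```

Run:
```python
from h import *
go(GS-.04*Yg+[0,0,.21],rot(YG,0))
s=bot.read_state();print(s["opening"],s["grasp_force"])
```

```text
t 16.85 [0.5826 0.1062 0.1954] d [-0.255  -0.1025 -0.365 ] w [  1.67 -44.79  -3.98] F [-0.5  0.1 -0.2] j [-19.01  39.24  88.41  39.06  80.24 -44.98]
0.17510662608631752 29.999724626541138
```

Call:
play_rows:
  motion:
    - [[-0.018,-0.007,-0.026,0.2,-6,-0.6],[-0.036,-0.015,-0.052,0.4,-12,-1.2],[-0.055,-0.022,-0.078,0.7,-18,-1.7],[-0.073,-0.029,-0.104,0.9,-24,-2.3],[-0.091,-0.037,-0.13,1.1,-30,-2.8],[-0.109,-0.044,-0.156,1.3,-36,-3.3],[-0.127,-0.051,-0.182,1.5,-41,-3.7],[-0.146,-0.059,-0.208,1.7,-44.8,-4.0]]

```text
time_s: 17.52
position: [0.5638, -0.1494, 0.2398]
tcp_rot: [[-0.235, 0.972, -0.001], [0.972, 0.235, -0.003], [-0.003, -0.001, -1.0]]
force: [-0.9, -0.7, -0.8]
opening: 0.175
grasp_force: 30.0
```

Run:
```python
from h import *
go(GS-.04*Yg+[0,0,.21],rot(YG,0))
```

```text
t 17.52 [ 0.5638 -0.1494  0.2398] d [-0.1852 -0.0572 -0.0342] w [-0.07  0.15  0.13] F [-0.9 -0.7 -0.8] j [-25.73  26.97  88.23  -0.18  64.77 -39.23]
```

Call:
play_rows:
  motion:
    - [[-0.035,-0.011,-0.006,0,0,0],[-0.07,-0.022,-0.013,0,0,0],[-0.105,-0.033,-0.02,0,0,0],[-0.14,-0.044,-0.026,0,0,0],[-0.175,-0.055,-0.032,0,0,0],[-0.185,-0.057,-0.034,0,0,0],[-0.185,-0.057,-0.034,0,0,0],[-0.185,-0.057,-0.034,0,0,0]]

```text
time_s: 18.18
position: [0.5468, -0.3426, 0.267]
tcp_rot: [[-0.23, 0.973, -0.016], [0.973, 0.23, 0.004], [0.008, -0.014, -1.0]]
force: [-5.8, -8.1, -18.1]
opening: 0.174
grasp_force: 30.0
```

Run:
```python
from h import *
import fit
d=cap("wrist","w9");s=bot.read_state();print(s["time_s"],s["position"],s["qvel"])
x=[.5424,-.3038,.0645,YG]
pts=np.array([proj(d,fit.T(x,(a,y,.023))) for y in(-.006,.0,.028,.034,.048,.054,.068,.074) for a in(-.022,.022)]);print(pts.round(1))
x0,y0=int(pts[:,0].mean())-80,max(0,int(pts[:,1].min())-15);print(x0,y0)
im=cv2.resize(d["frame"][y0:y0+120,x0:x0+160],None,fx=5,fy=5,interpolation=cv2.INTER_CUBIC)
im=np.clip(im*1.4,0,255).astype(np.uint8).copy()
for p in pts: cv2.circle(im,tuple(((p-[x0,y0]+.5)*5-.5).round().astype(int).tolist()),3,(255,0,0),1)
cv2.imwrite("pics/c9.png",im[:,:,::-1])
```

```text
18.2333 [ 0.5469 -0.3423  0.267 ] [ 0.3476 -0.0678  0.2774 -0.1307 -0.1441  0.1777]
[[307.2 153.9]
 [352.9 153.8]
 [307.1 147.6]
 [353.  147.5]
 [306.6 117.5]
 [353.7 117.4]
 [306.5 110.9]
 [353.9 110.7]
 [306.3  95.1]
 [354.3  94.9]
 [306.2  88.2]
 [354.4  87.9]
 [305.9  71.7]
 [354.8  71.5]
 [305.8  64.6]
 [355.   64.3]]
250 49
```

View pics/c9.png

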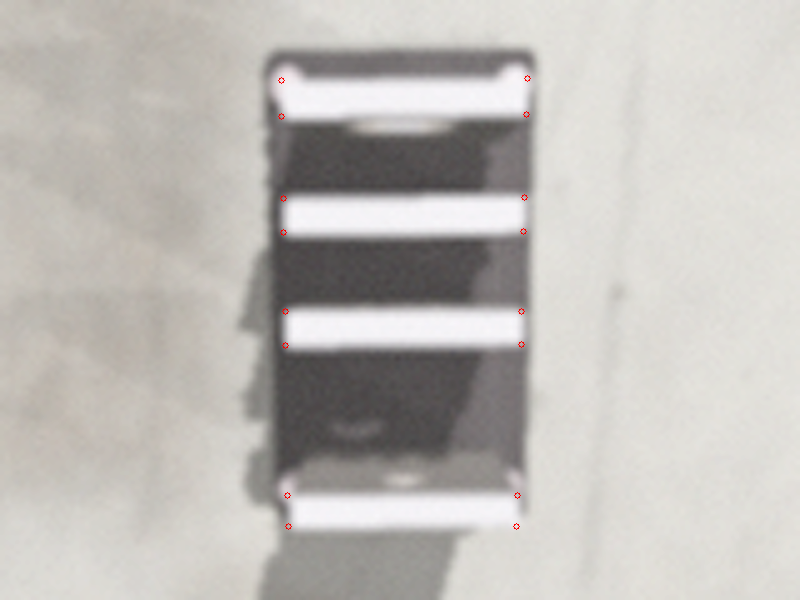

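Call:
play_rows:
  motion:
    - [[0.005,0,0.015,0,0,0],[0.01,0,0.03,0,0,0],[0.015,0,0.04,0,0,0],[0.04,0.0,0.04,0,0,0]]

```text
time_s: 18.57
position: [0.5437, -0.3046, 0.2309]
tcp_rot: [[-0.23, 0.973, 0.001], [0.973, 0.23, -0.0], [-0.0, 0.001, -1.0]]
force: [0.6, -0.4, -1.5]
opening: 0.171
grasp_force: 30.0
```

Run:
```python
from h import *
go(GS+.215*Yg+[0,0,.12],rot(YG,0))
s=bot.read_state();print(s["opening"],s["grasp_force"],s["moment"])
```

```text
t 18.57 [ 0.5437 -0.3046  0.2309] d [ 0.2161 -0.0016  0.0464] w [ 0.03  0.02 -0.13] F [ 0.6 -0.4 -1.5] j [-39.52  30.61  82.9    0.02  66.46 -52.85]
0.1705507808451014 29.998998641967773 [-0.0829  0.081  -0.0165]
```

Call:
play_rows:
  motion:
    - [[0.035,0,0.0,0,0,0],[0.07,0,0.0,0,0,0],[0.105,0,0.0,0,0,0],[0.14,0,0.01,0,0,0],[0.175,0,0.03,0,0,0],[0.21,-0.001,0.046,0,0,0],[0.216,-0.0016,0.046,0,0,-0.1],[0.216,-0.0016,0.046,0,0,-0.1]]

```text
time_s: 19.23
position: [0.4895, -0.0898, 0.1868]
tcp_rot: [[-0.238, 0.971, -0.002], [0.971, 0.238, 0.003], [0.003, -0.002, -1.0]]
force: [0.4, 0.5, -1.1]
opening: 0.172
grasp_force: 30.0
```

Run:
```python
from h import *
go(GS+.202*Yg,rot(YG,0))
t=cap("top","t10");x=cap("scene","s10")
for uv in ((343,253),(365,253),(365,285),(343,285)): print("vise",onz(t,uv,.06))
s=bot.read_state();R0=np.array(s["tcp_rot"]);p=np.array(s["position"])
tip=p-R0[:,0]*.0978; end=p+R0[:,0]*.0152
for c,d in (("top",t),("scene",x)):
    print(c,"pred tip,end",proj(d,tip),proj(d,end))
    for r in finder.outline_of(c,"peg")[:5]:
        ys,xs=np.nonzero(r["pixels"]);P=np.c_[xs,ys].astype(float);m=P.mean(0);u=np.linalg.svd(P-m,full_matrices=False)[2][0];a=(P-m)@u
        print(round(r["confidence"],2),len(ys),m+a.min()*u,m+a.max()*u)
```

```text
t 19.23 [ 0.4895 -0.0898  0.1868] d [-0.0188  0.0018  0.1222] w [-0.09 -0.19  0.33] F [ 0.4  0.5 -1.1] j [-23.34  25.01 103.17   0.12  52.01 -37.2 ]
vise [0.4237 0.0034 0.06  ]
vise [ 0.4243 -0.0635  0.06  ]
vise [ 0.328  -0.0635  0.06  ]
vise [0.3273 0.003  0.06  ]
top pred tip,end [413.2025 220.3629] [374.1548 229.4887]
0.63 58 [185.8784 240.562 ] [198.0382 241.509 ]
0.51 47 [200.8949 227.3878] [210.2891 229.9329]
0.41 35 [213.9373 212.159 ] [222.2258 215.4273]
scene pred tip,end [401.2243 149.7129] [375.6432 160.9695]
0.75 231 [206.9965 230.0005] [212.14   269.1131]
0.57 297 [194.9503 241.8353] [201.9157 282.0146]
0.54 210 [214.9795 217.8757] [219.7126 255.1634]
```

Run:
```python
from h import *
a=load("s10")["frame"][136:172,366:414].astype(int).sum(2)//3
print("scene cols 366+, rows 136+")
for i,r in enumerate(a): print(136+i,"".join(" .:-=+*#%@"[min(9,v//26)] for v in r))
a=load("t10")["frame"][208:236,368:424].astype(int).sum(2)//3
print("top cols 368+, rows 208+")
for i,r in enumerate(a): print(208+i,"".join("0123456789"[min(9,max(0,(v-60)//14))] for v in r))
```

```text
scene cols 366+, rows 136+
136 -------------:..:....:::::-------------:........
137 -------------:..::...::::::------------::.......
138 -------------:..::...::::::------------:....... 
139 -------------:..::...:::::-------------:......  
140 -------------:...:...:::::-------------:...     
141 -------------:...:...::::::------------:.       
142 -------------:...:...::::::------------:.     . 
143 -------------:...:...::::::------------:.    ..:
144 -------------:...:...:::::::-----------:.    ..:
145 --------------...:...:::::::-----------:.     .:
146 --------------...:....::::-------------:.      .
147 --------------...:....:::--------------:.      .
148 --------------...:....:::--------------:.    ..:
149 --------------...:....::::-------------:.   ....
150 --------------...:....::::-------------:.   .  .
151 --------------...:....::::-------------:.     . 
152 --------------...:....::::--------------:  .    
153 --------------........:::---------------:   . ..
154 --------------:.......:::---------------:       
155 --------------:.......::::--------------:.     .
156 ---------
[... 1867 characters left out ...]
33333333222322221011111211124
225 12111000000112222222233333333333333332332221011121111123
226 22111000000012222222222323333333333333333210011111111112
227 22110000000111222222222222333333333333332210111121100011
228 21110000000011222222222222233333333333332100111111100001
229 21100000000001122222222222222233233333332100111111101111
230 11100000000001111122222222222223333333332100112121111222
231 21000000000000111121222222222222233233321001122111122233
232 21000000000000111111212222222222222222221001111121222333
233 11100000000000011111112122222222222222210001111111222232
234 11100000000000000111111111212222222222100011111112222232
235 11000000000000000011111111111222222222100011111112222222
```

Run:
```python
from h import *
d=cap("wrist","w11");s=bot.read_state();R0=np.array(s["tcp_rot"]);p=np.array(s["position"])
for x in (.0152,.0097,-.03,-.05,-.0718,-.0978):
    c=p+R0[:,0]*x; print(x,[proj(d,c+R0[:,2]*h) .round(1) for h in(-.0081,0,.0081)],proj(d,c+R0[:,1]*.0081).round(1))
for r in finder.outline_of("wrist","peg")[:3]:
    ys,xs=np.nonzero(r["pixels"]);print(round(r["confidence"],2),[(int(y),int(xs[ys==y].min()),int(xs[ys==y].max())) for y in np.unique(ys)[::2]])
a=d["frame"][236:400,318:324].astype(int).mean((1,2)).round().astype(int);print(list(zip(range(236,400,2),a[::2].tolist())))
```

```text
0.0152 [array([323.5, 256.8]), array([323.4, 249. ]), array([323.2, 242. ])] [340.6 249. ]
0.0097 [array([323.5, 267.9]), array([323.3, 259.6]), array([323.2, 252.1])] [340.4 259.6]
-0.03 [array([323.3, 341. ]), array([323.2, 330.1]), array([323.1, 320.1])] [339.1 330.1]
-0.05 [array([323.3, 374. ]), array([323.1, 362. ]), array([323.1, 351. ])] [338.5 362. ]
-0.0718 [array([323.2, 407.5]), array([323.1, 394.4]), array([323. , 382.5])] [337.9 394.4]
-0.0978 [array([323.1, 444.2]), array([323. , 430.3]), array([322.9, 417.4])] [337.2 430.2]
0.83 [(240, 317, 324), (242, 310, 331), (244, 307, 334), (246, 306, 335), (248, 305, 336), (250, 305, 336), (252, 305, 336), (254, 305, 336), (256, 305, 336), (258, 305, 335), (260, 306, 335), (262, 306, 335), (264, 306, 335), (266, 306, 335), (268, 306, 335), (270, 306, 335), (272, 306, 335), (274, 306, 335), (276, 305, 335), (278, 305, 335), (280, 305, 335), (282, 306, 335), (284, 306, 335), (286, 306, 335), (288, 306, 335), (290, 307, 334), (323, 306, 335), (325, 306, 335), (327, 306, 335), (329, 306, 335), (331, 307, 335), (333, 307, 335), (335
[... 411 characters left out ...]
, 111), (278, 111), (280, 112), (282, 112), (284, 112), (286, 111), (288, 112), (290, 89), (292, 41), (294, 51), (296, 59), (298, 65), (300, 70), (302, 74), (304, 78), (306, 81), (308, 82), (310, 84), (312, 82), (314, 78), (316, 74), (318, 68), (320, 71), (322, 116), (324, 121), (326, 120), (328, 122), (330, 122), (332, 122), (334, 121), (336, 121), (338, 120), (340, 121), (342, 120), (344, 121), (346, 120), (348, 118), (350, 119), (352, 118), (354, 86), (356, 60), (358, 62), (360, 62), (362, 61), (364, 57), (366, 42), (368, 38), (370, 32), (372, 21), (374, 20), (376, 20), (378, 21), (380, 20), (382, 20), (384, 21), (386, 21), (388, 17), (390, 21), (392, 20), (394, 21), (396, 20), (398, 20)]
```

```bash
cat >> h.py <<'E'
Xg=np.array([np.cos(YG),np.sin(YG),0]); GS=GS+.0025*Xg; GS[2]=.0655
def relg(L=.0978):
    s=bot.read_state();R0=np.array(s["tcp_rot"]);p=np.array(s["position"]);tip=p-R0[:,0]*L;Q=np.c_[Xg,Yg,Z]
    print("t",round(s["time_s"],2),"tip",(tip-GS)@Q*1000,"tcp",(p-GS)@Q*1000,"F",np.array(s["force"])@Q,"M",np.array(s["moment"])@Q,"w",shift([0,0,0],rot(YG,0))[1],round(s["opening"],3))
E
python3 -c "
from h import *
go(GS+.197*Yg,rot(YG,0));relg()"
```

```text
t 19.53 [ 0.492  -0.0947  0.1874] d [-0.018   0.0028  0.1219] w [0.06 0.02 0.07] F [ 0.1  0.1 -0.6] j [-23.71  25.1  102.84   0.02  52.   -37.25]
t 19.53 tip [ -2.8093 117.2902 121.9344] tcp [ -2.9317 215.0901 121.899 ] F [ 0.1537  0.0375 -0.5625] M [ 0.0074  0.0302 -0.017 ] w [0.0591 0.0207 0.0717] 0.175
```

Call:
play_rows:
  motion:
    - [[0,0.001,0.02,0,0,0],[0,0.002,0.045,0,0,0],[0,0.003,0.07,0,0,0],[0,0.003,0.095,0,0,0],[-0.005,0.003,0.115,0,0,0],[-0.012,0.003,0.122,0,0,0],[-0.018,0.003,0.122,0,0,0],[-0.018,0.003,0.122,0,0,0]]

```text
time_s: 20.2
position: [0.4991, -0.1122, 0.0649]
tcp_rot: [[-0.234, 0.972, 0.001], [0.972, 0.234, -0.0], [-0.0, 0.001, -1.0]]
force: [0.5, 0.3, -1.3]
opening: 0.175
grasp_force: 30.0
```

Call:
play_rows:
  motion:
    - [[0,0,0,0,0,0],[0,0,0,0,0,0]]

```text
time_s: 20.37
position: [0.4983, -0.1105, 0.0658]
tcp_rot: [[-0.235, 0.972, 0.001], [0.972, 0.235, 0.0], [-0.0, 0.001, -1.0]]
force: [1.1, 0.2, -1.7]
opening: 0.173
grasp_force: 30.0
```

```bash
python3 -c "
from h import *
go(GS+.165*Yg,rot(YG,0));relg()"
```

```text
t 20.37 [ 0.4983 -0.1105  0.0658] d [-0.0333  0.0003  0.0003] w [0.03 0.01 0.14] F [ 1.1  0.2 -1.7] j [-25.07  37.85 106.25   0.03  35.87 -38.68]
t 20.37 tip [ -0.1721 100.4639   0.3527] tcp [ -0.4054 198.2636   0.344 ] F [ 1.0986 -0.0273 -1.6813] M [-0.0622  0.0461 -0.0046] w [0.0332 0.005  0.1367] 0.173
```

Call:
play_rows:
  motion:
    - [[-0.005,0,0,0,0,0],[-0.01,0,0,0,0,0],[-0.015,0,0,0,0,0],[-0.019,0,0,0,0,0],[-0.023,0,0,0,0,0],[-0.026,0,0,0,0,0],[-0.028,0,0,0,0,0],[-0.03,0,0,0,0,0]]

```text
time_s: 21.03
position: [0.5045, -0.1392, 0.0644]
tcp_rot: [[-0.235, 0.972, -0.002], [0.972, 0.235, 0.001], [0.002, -0.002, -1.0]]
force: [-0.3, 1.1, -0.5]
opening: 0.175
grasp_force: 30.0
```

```bash
python3 -c "
from h import *
go(GS+.140*Yg,rot(YG,0));relg()"
```

```text
t 21.03 [ 0.5045 -0.1392  0.0644] d [-0.0289  0.001  -0.0012] w [-0.1  -0.1   0.17] F [-0.3  1.1 -0.5] j [-27.68  38.56 104.29   0.01  37.29 -41.31]
t 21.03 tip [-0.8169 71.0773 -1.2701] tcp [ -1.1032 168.8767  -1.099 ] F [-0.0167  1.1147 -0.5027] M [ 0.0061  0.0498 -0.0592] w [-0.1022 -0.1001  0.1678] 0.175
```

Continue in 9 mm pieces, checking the force each time.

Call:
play_rows:
  motion:
    - [[-0.003,0,-0.0005,0,0,0],[-0.006,0.0005,-0.001,0,0,0.1],[-0.009,0.001,-0.001,0,0,0.1],[-0.012,0.001,-0.001,0,0,0.1],[-0.014,0.001,-0.001,0,0,0.1],[-0.014,0.001,-0.001,0,0,0.1]]

```text
time_s: 21.53
position: [0.5091, -0.1529, 0.0655]
tcp_rot: [[-0.234, 0.972, -0.001], [0.972, 0.234, 0.001], [0.001, -0.001, -1.0]]
force: [-0.3, -0.0, -0.7]
opening: 0.177
grasp_force: 30.0
```

```bash
python3 -c "
from h import *
go(GS+.140*Yg,rot(YG,0));relg()"
```

```text
t 21.53 [ 0.5091 -0.1529  0.0655] d [-0.0145 -0.0003 -0.    ] w [-0.06 -0.06  0.06] F [-0.3 -0.  -0.7] j [-28.77  38.78 103.1   -0.    38.21 -42.28]
t 21.53 tip [ 0.3457 56.6783 -0.0907] tcp [  0.247  154.4782   0.0084] F [-0.3111  0.0611 -0.6761] M [ 0.0328  0.0164 -0.0368] w [-0.064  -0.058   0.0578] 0.177
```

Call:
play_rows:
  motion:
    - [[-0.003,0,0,0,0,0],[-0.006,0,0,0,0,0],[-0.009,0,0,0,0,0],[-0.011,0,0,0,0,0],[-0.011,0,0,0,0,0]]

```text
time_s: 21.95
position: [0.5117, -0.1637, 0.0655]
tcp_rot: [[-0.233, 0.972, -0.001], [0.972, 0.233, 0.001], [0.001, -0.001, -1.0]]
force: [0.0, -0.1, -1.4]
opening: 0.173
grasp_force: 30.0
```

```bash
python3 -c "
from h import *
go(GS+.120*Yg,rot(YG,0));relg()"
```

```text
t 21.95 [ 0.5117 -0.1637  0.0655] d [-0.0234 -0.0003 -0.    ] w [-0.06 -0.05  0.05] F [ 0.  -0.1 -1.4] j [-29.66  39.02 102.28  -0.    38.78 -43.16]
t 21.95 tip [ 0.345  45.5992 -0.0762] tcp [  0.2561 143.3992   0.0145] F [-0.0182 -0.078  -1.4179] M [-0.0145  0.0702 -0.0135] w [-0.0595 -0.0531  0.0521] 0.173
```

Call:
play_rows:
  motion:
    - [[-0.003,0,0,0,0,0],[-0.006,0,0,0,0,0],[-0.009,0,0,0,0,0],[-0.011,0,0,0,0,0],[-0.011,0,0,0,0,0]]

```text
time_s: 22.37
position: [0.5143, -0.1744, 0.0655]
tcp_rot: [[-0.233, 0.972, -0.001], [0.972, 0.233, 0.001], [0.001, -0.001, -1.0]]
force: [-1.1, -0.1, -1.8]
opening: 0.173
grasp_force: 30.0
```

```bash
python3 -c "
from h import *
relg()"
```

```text
t 22.37 tip [ 0.3757 34.5596 -0.0609] tcp [  0.2859 132.3595   0.0221] F [-1.0684  0.1905 -1.7592] M [ 0.0106  0.043  -0.0322] w [-0.0563 -0.0486  0.0527] 0.173
```

Call:
play_rows:
  motion:
    - [[-0.003,0,0,0,0,0],[-0.006,0,0,0,0,0],[-0.009,0,0,0,0,0],[-0.011,0,0,0,0,0],[-0.011,0,0,0,0,0]]

```text
time_s: 22.78
position: [0.5169, -0.1851, 0.0655]
tcp_rot: [[-0.234, 0.972, -0.001], [0.972, 0.234, 0.001], [0.001, -0.001, -1.0]]
force: [-0.2, 0.1, -1.0]
opening: 0.177
grasp_force: 30.0
```

```bash
python3 -c "
from h import *
relg()"
```

```text
t 22.78 tip [ 0.3742 23.5457 -0.094 ] tcp [  0.2815 121.3456  -0.0098] F [-0.1722  0.1567 -0.9625] M [-0.0173  0.0504  0.0345] w [-0.0589 -0.0493  0.0543] 0.177
```

Call:
play_rows:
  motion:
    - [[-0.003,0,0,0,0,0],[-0.006,0,0,0,0,0],[-0.009,0,0,0,0,0],[-0.011,0,0,0,0,0],[-0.011,0,0,0,0,0]]

```text
time_s: 23.2
position: [0.5194, -0.1958, 0.0654]
tcp_rot: [[-0.234, 0.972, -0.001], [0.972, 0.234, 0.001], [0.001, -0.001, -1.0]]
force: [0.1, -0.4, -0.7]
opening: 0.174
grasp_force: 30.0
```

```bash
python3 -c "
from h import *
relg()"
```

```text
t 23.2 tip [ 0.3739 12.5508 -0.1366] tcp [  0.2815 110.3507  -0.0504] F [ 0.0222 -0.4261 -0.6569] M [-0.0292  0.0224 -0.0193] w [-0.06   -0.0505  0.0542] 0.174
```

Call:
play_rows:
  motion:
    - [[-0.0015,0,0,0,0,0],[-0.003,0,0,0,0,0],[-0.0045,0,0,0,0,0],[-0.006,0,0,0,0,0],[-0.006,0,0,0,0,0]]

```text
time_s: 23.62
position: [0.5207, -0.2014, 0.0654]
tcp_rot: [[-0.234, 0.972, -0.001], [0.972, 0.234, 0.001], [0.001, -0.001, -1.0]]
force: [0.4, 0.2, -1.6]
opening: 0.173
grasp_force: 30.0
```

```bash
python3 -c "
from h import *
relg()"
```

```text
t 23.62 tip [ 0.3476  6.8732 -0.1639] tcp [  0.2311 104.6731  -0.056 ] F [ 0.4125  0.0976 -1.6466] M [0.01   0.0154 0.0149] w [-0.0719 -0.0632  0.0683] 0.173
```

Call:
play_rows:
  motion:
    - [[-0.0015,0,0,0,0,0],[-0.003,0,0,0,0,0],[-0.004,0,0,0,0,0],[-0.004,0,0,0,0,0]]

```text
time_s: 23.95
position: [0.5216, -0.2052, 0.0654]
tcp_rot: [[-0.234, 0.972, -0.002], [0.972, 0.234, 0.001], [0.001, -0.001, -1.0]]
force: [-0.4, -0.9, -1.8]
opening: 0.177
grasp_force: 30.0
```

Call:
play_rows:
  motion:
    - [[-0.001,0,0,0,0,0],[-0.002,0,0,0,0,0],[-0.002,0,0,0,0,0]]

```text
time_s: 24.2
position: [0.522, -0.2071, 0.0654]
tcp_rot: [[-0.234, 0.972, -0.002], [0.972, 0.234, 0.001], [0.001, -0.001, -1.0]]
force: [-0.3, -0.0, -1.7]
opening: 0.177
grasp_force: 30.0
```

```bash
python3 -c "
from h import *
relg()"
```

```text
t 24.2 tip [ 0.3235  1.0289 -0.196 ] tcp [ 0.1961 98.8287 -0.0745] F [-0.2586  0.0198 -1.6765] M [-0.0152  0.038   0.0503] w [-0.0784 -0.0711  0.0747] 0.177
```

Small steps until the stop is felt.

Call:
play_rows:
  motion:
    - [[-0.001,0,0,0,0,0],[-0.0015,0,0,0,0,0],[-0.0015,0,0,0,0,0]]

```text
time_s: 24.45
position: [0.5224, -0.2084, 0.0654]
tcp_rot: [[-0.234, 0.972, -0.002], [0.972, 0.234, 0.001], [0.001, -0.001, -1.0]]
force: [-0.3, 0.2, -0.5]
opening: 0.172
grasp_force: 30.0
```

Call:
play_rows:
  motion:
    - [[-0.001,0,0,0,0,0],[-0.0015,0,0,0,0,0],[-0.0015,0,0,0,0,0]]

```text
time_s: 24.7
position: [0.5225, -0.2097, 0.0654]
tcp_rot: [[-0.234, 0.972, -0.002], [0.972, 0.234, 0.001], [0.002, -0.002, -1.0]]
force: [0.0, 0.5, -2.0]
opening: 0.175
grasp_force: 30.0
```

```bash
python3 -c "
from h import *
relg()"
```

```text
t 24.7 tip [ 0.1905 -1.6355 -0.3035] tcp [ 0.0675 96.1642 -0.1298] F [ 0.1097  0.4484 -1.9551] M [0.0442 0.0218 0.0249] w [-0.097  -0.1017  0.0721] 0.175
```

Call:
play_rows:
  motion:
    - [[-0.001,0,0,0,0,0],[-0.0015,0,0,0,0,0],[-0.0015,0,0,0,0,0]]

```text
time_s: 24.95
position: [0.5221, -0.2099, 0.0651]
tcp_rot: [[-0.234, 0.972, -0.004], [0.972, 0.234, 0.003], [0.004, -0.003, -1.0]]
force: [-0.6, 4.9, 0.4]
opening: 0.174
grasp_force: 30.0
```

```bash
python3 -c "
from h import *
relg()"
```

```text
t 24.95 tip [-0.2953 -1.7701 -0.8242] tcp [-0.4183 96.0289 -0.4098] F [0.5406 4.9062 0.3523] M [ 0.6966 -0.1177  0.0432] w [-0.1734 -0.2427  0.0725] 0.174
```

Call:
play_rows:
  motion:
    - [[-0.001,0,0,0,0,0],[-0.0015,0,0,0,0,0],[-0.0015,0,0,0,0,0]]

```text
time_s: 25.2
position: [0.5217, -0.2101, 0.0648]
tcp_rot: [[-0.234, 0.972, -0.006], [0.972, 0.234, 0.006], [0.007, -0.004, -1.0]]
force: [-0.4, 8.0, -0.0]
opening: 0.176
grasp_force: 30.0
```

```bash
python3 -c "
from h import *
relg()"
```

```text
t 25.2 tip [-0.7486 -1.8242 -1.3596] tcp [-0.8675 95.9734 -0.6842] F [ 1.5077  7.9031 -0.0408] M [ 1.1336 -0.1503  0.1589] w [-0.2503 -0.3955  0.0705] 0.176
```

Call:
play_rows:
  motion:
    - [[0.001,0,0.0005,0,0,0],[0.0015,0,0.001,0,0,0],[0.002,0,0.0015,0,0,0],[0.002,0,0.0015,0,0,0]]

```text
time_s: 25.53
position: [0.5223, -0.2098, 0.0638]
tcp_rot: [[-0.234, 0.972, -0.003], [0.972, 0.234, 0.002], [0.003, -0.003, -1.0]]
force: [-1.2, 5.8, 1.5]
opening: 0.175
grasp_force: 30.0
```

```bash
python3 -c "
from h import *
relg()"
```

```text
t 25.53 tip [-0.0884 -1.7348 -2.0385] tcp [-0.227  96.0646 -1.7314] F [0.1871 5.9018 1.4826] M [ 0.8198 -0.0692  0.0964] w [-0.1454 -0.1798  0.0814] 0.175
```

Call:
play_rows:
  motion:
    - [[0,0,0,0,0,0],[0,0,0,0,0,0],[0,0,0,0,0,0],[0,0,0,0,0,0],[0,0,0,0,0,0],[0,0,0,0,0,0],[0,0,0,0,0,0],[0,0,0,0,0,0]]
  fingers: 0.05

```text
time_s: 26.2
position: [0.5229, -0.2109, 0.0639]
tcp_rot: [[-0.234, 0.972, -0.002], [0.972, 0.234, 0.001], [0.001, -0.001, -1.0]]
force: [0.6, -0.3, -0.9]
opening: 0.564
grasp_force: 0.0
```

Call:
play_rows:
  motion:
    - [[0,0,-0.008,0,0,0],[0,0,-0.02,0,0,0],[0,0,-0.04,0,0,0],[0.01,0,-0.06,0,0,0],[0.03,0,-0.08,0,0,0],[0.05,0,-0.1,0,0,0],[0.07,0,-0.11,0,0,0],[0.08,0,-0.11,0,0,0]]

```text
time_s: 26.87
position: [0.5047, -0.1316, 0.1768]
tcp_rot: [[-0.235, 0.972, 0.002], [0.972, 0.235, -0.0], [-0.001, 0.002, -1.0]]
force: [-0.0, -0.0, 0.9]
opening: 0.575
grasp_force: 0.0
```

Run:
```python
from h import *
relg()
for c in ("wrist","scene"):
    d=cap(c,"f_"+c)
    print(c,proj(d,GS),proj(d,GS+.074*Yg),proj(d,GS+.113*Yg))
    for r in finder.recognise(c,"peg"): p=np.array(r["at"]);print(round(r["confidence"],2),p,(p-GS)@np.c_[Xg,Yg,Z]*1000)
    for r in finder.outline_of(c,"peg"):
        ys,xs=np.nonzero(r["pixels"]);print(len(ys),xs.min(),xs.max(),ys.min(),ys.max(),xs.mean().round(1))
```

```text
t 26.87 tip [  1.0946  78.4188 111.3556] tcp [  0.8544 176.2185 111.2821] F [-0.0199 -0.0089  0.9002] M [-0.0919  0.0737  0.0244] w [0.0994 0.0429 0.1408] 0.575
wrist [321.1543 382.374 ] [321.3029 316.1153] [321.3903 277.0919]
0.92 [ 0.5241 -0.2005  0.0648] [  3.7292 104.7233  -0.7   ]
388 311 328 271 343 319.2
scene [421.874  174.6486] [407.2452 181.9404] [399.207  185.9471]
0.64 [0.5347 0.3858 0.0601] [150.4099 672.4775  -5.4   ]
0.55 [0.454  0.4632 0.0624] [ 89.9262 766.5252  -3.1   ]
0.46 [0.4846 0.4224 0.0597] [110.197  719.7268  -5.8   ]
256 193 203 242 282 198.3
187 213 221 218 254 217.3
220 206 214 231 269 209.7
```

Call:
play_rows:
  motion:
    - [[0.02,0,-0.02,0,0,0],[0.03,0,-0.03,0,0,0],[0.03,0,-0.03,0,0,0],[0.03,0,-0.03,0,0,0],[0.03,0,-0.03,0,0,0]]

```text
time_s: 27.58
position: [0.4976, -0.1045, 0.2037]
tcp_rot: [[-0.234, 0.972, -0.002], [0.972, 0.234, 0.001], [0.001, -0.002, -1.0]]
force: [-0.2, -0.1, -0.4]
opening: 0.576
grasp_force: 0.0
```

```bash
python3 -c "
from rig import bot
print(bot.hand_in())"
```

```text
the job is handed in; nothing more can be done
None
```

The job is handed in at about 28 s: I parked the peg on the rest's stop and let go, took it again from the side, slid it through the rings until the last one stopped it at about 8 N, and left it lying there. On the way to the gauge the arm touched something unseen that read about 20 N at the wrist, and I backed off at once; the hand-in returned no verdict.

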